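# Send the parts lift to level three: push the lever through its H gate

## Robot

A 7-joint arm with a two-finger parallel gripper is mounted at the origin on the work surface. World frame = base frame: x ahead of the robot, y to its left, z up, the work surface at z = 0. Lengths are in mm, angles in rad, forces in N, time in s.
With the tool pointing down it reaches from about 400 to 850 mm from the base axis. Payload 10.4 kg.
Tool frame: the origin (TCP) lies midway between the tips of the shut fingers; the grasp point (between the pads) lies 19 mm behind it (r.pinch_z is the distance from the TCP to the grasp point, in mm); z points along the fingers, x is the direction in which the jaws open and shut, and the axes are right-handed (so a half turn about z gives the same grasp; the last joint's range is limited). The gripper opens to 87 mm and grips with 3 to 60 N. Pads are 19 mm wide; open, the fingers measure 117 mm over their backs; the gripper's body (75 mm by 190 mm) begins 51 mm behind the grasp point.
Start: joints at [-1.346, 0.332, -0.065, 1.46, 0.022, 1.35, -0.088], TCP at [153.28, 605.935, 222.576] pointing down, gripper open.
Joint ranges: [-2.6, 2.6], [-0.5, 2.12], [-1.47, 1.34], [0.16, 2.42], [-1.27, 4.41], [0.06, 2.06], [-2.6, 2.6]. Speed limits (rad/s): [2.22, 2.22, 2.79, 2.79, 3.14, 3.14, 3.14].

## Interface

Orientations are given as a 3x3 rotation matrix whose columns are the frame's x, y, z axes.
In Python, from rig import r, vision gives the robot as it stands.
- The arm moves only by the tool servo_tool, never from a script. Its argument "deltas" is a list of rows, each a list of 7 numbers: the turn, a rotation vector about the tool's x, y, z in degrees, then the shift along the tool's x, y, z in cm, then the finger opening in cm, from 0 to 8.7. A call has 1 to 20 rows; each row shifts and turns the commanded pose from where the row before left it, along the tool's axes as they then stand; what a row does not reach is not made up. A row lasts 1/8 s, in which the tool goes at most 62.5 mm and 10.7 degrees, less where a joint would pass 70% of its speed; a pose out of reach is approached as far as the arm can. A call is refused whole if a number of a shift passes 6.25 or a number of a turn 10.7, either way. A call with a gripper value outside its range is refused whole. The fingers move at their own pace and stop on an object; "grip_force" is the grip in N (left out, the last holds). Time passes only in rows, so rows that do not move let the fingers close. It gives the time, the measured TCP pose, the force and the opening at its end, in the units of the state.
- r.sense(): the state, without advancing time (a new reading comes with each control period).
- vision.get_image(name): name is "side" or "top"; returns a dict with "color" (420x560x3 uint8, red, green, blue), "fov_y" (degrees; the focal length in pixels is half the picture's height over the tangent of half this angle, whatever the lens; pixels are square), "cx", "cy" (the principal point, pixels), "xyz" and "attitude" of the camera in the world. Camera axes: x right, y up, looking along -z (the intrinsics and any distortion apply to the point x, -y, -z); pixel columns grow to the right and rows downward; lengths in mm; the calibration is good to about 2 mm. A picture is of the moment at which its call begins. There is no depth.
- r.finish_job(): hands the job in, once; it reports no verdict.
The state is a dict: "time": time; "joint_pos": joint angles; "dq": joint speeds; "joint_efforts": joint torques, N m; "ee_pos": TCP position; "orientation": TCP orientation; "force": force on the tool from outside, world axes, zero at the start; "torque": the same for the moment, N m; "opening": opening from 0.0 (shut) to 1.0 (fully open).
Only numpy, scipy, OpenCV 4.12 (cv2) and the standard library are available. Lean on these libraries where they do the work, as an engineer would, in place of code of your own. Each camera call takes 0.05 s, during which the arm holds its last target.

## Task

The parts lift's selector lever stands somewhere along the left-hand side of its H-shaped gate. Using only the outside of the fingers, gently push it to the middle, across to the right and then forward, away from the robot, until it is fully home in the third slot (three green dots), without letting it run into the fourth slot (four black dots), and then come clear. Only push: do not pull up the lever's sprung black knob, and leave everything else on the bench where it is.

Things in the scene. Friction and masses are not known exactly. Their poses are not given: they have to be found in the camera images.
- selector: fixed yellow box 220 x 170 x 86 mm on a steel foot, topped by a grey gate plate 176 x 132 mm, its top 100 mm above the bench. Origin: centre of its underside; x forward (roughly away from the robot), y left, z up; place and yaw (within 0.35 rad) vary. Slots: one forward left (1 black dot), two back left (2), three forward right (3 green dots), four back right (4 black).
- across (a joint): sideways lean of the lever about the selector's x axis, rad: -0.23 fully left (starts near there), +0.23 fully right. Crosses over only with shift near 0 (within about 0.05; the dividing tongues' rounded noses guide a lever slightly off). Stays where left; 2 to 3 N at the knob moves it.
- shift (a joint): fore-aft lean of the lever about the selector's y axis (which leans with across), rad: +0.30 fully forward, -0.30 fully back, 0 middle; starts anywhere along the left side. Stays where left; about 2 to 3 N at the knob moves it, and rubber stops cushion both ends (also of across).
- knob (a joint): how far the knob is pulled up along the lever against its spring, m: 0 down, 0.008 fully up; lifting starts at about 8 N. Must stay down.
- knob_center (a point): centre of the black ball knob, 44 mm diameter, on a 12 mm steel shank with a red collar. The lever turns about a pivot 30 mm above the bench on the selector's z axis; the knob centre is 170 mm from it: 200 mm above the bench when upright, about 188 mm at a slot's end, 50 mm forward or back and 37 mm to the side of the selector's centre.
- third_slot (a point): top of the gate plate at the forward right slot's end, in the selector's frame 22 mm forward, 16 mm right, 100 mm up. The H has two fore-aft slots, centred 16 mm left and right, joined by a cross channel through the plate's centre
- carton: bystander: brown cardboard carton 110 x 90 x 70 mm, left of the selector; origin centre of its underside
- white_box: bystander: white box 60 x 70 x 110 mm high, right of the selector; origin centre of its underside
- spray_can: bystander: can with a blue label, 60 mm diameter, 170 mm high, beyond the selector; origin centre of its underside
- green_bin: bystander: green open bin 170 x 110 x 70 mm with small boxes standing in it (up to 78 mm high), far right; origin centre of its underside
- tape_roll: bystander: grey tape roll lying flat, 100 mm diameter, 48 mm high, far left; origin centre of its underside
- screwdriver: bystander: orange screwdriver lying right of the white box; origin at its middle, on its underside
- coupling: bystander: blue stepped pipe coupling 60 mm diameter, 60 mm high, beyond the selector; origin centre of its underside

How it is judged (in metres and radians):
On the way:
1. the lever has crossed to the right in the middle of the gate (value of joint across above 0.12 rad and value of joint shift between -0.15 and 0.15 rad), for 0.1 s.
At the end, for the whole second after the job is handed in: The lever rests fully forward in the third slot (shift above 0.26 of 0.30 rad, across above 0.12 rad), its knob down (within 3 mm), and every bystander within 20 mm of where it began (value of joint across above 0.12 rad and value of joint shift above 0.26 rad and velocity of joint shift between -0.05 and 0.05 rad/s and value of joint knob below 0.003 m and distance of each of carton, white_box, spray_can, green_bin, tape_roll, screwdriver, coupling from where it was at the start of the episode below 0.02 m); the robot touches nothing.
It fails at once if the knob is pulled up (more than 4 mm) (value of joint knob above 0.004 m).
It fails at once if the lever runs into the fourth slot (value of joint across above 0.1 rad and value of joint shift below -0.2 rad).
It fails at once if the fingers press on the selector or its lever with more than 35 N (contact force between the fingers and selector above 35 N).
It fails at once if the rest of the arm strikes the selector (contact force between the arm and selector above 35 N).
It fails at once if a bystander is moved, lifted or carried (more than 20 mm) or tipped (distance of any of carton, white_box, spray_can, green_bin, tape_roll, screwdriver, coupling from where it was at the start of the episode above 0.02 m or angle between any of spray_can, white_box's own z axis and vertical above 0.4 rad).
It also fails if it takes over 48 s, if anything falls off the work surface, if the arm or the gripper's body presses on something with over 40 N, if the wrist force passes 120 N, or if a joint passes its speed limit or range.

## Working session

There is one attempt and no reset: what is moved stays moved. The work goes in short steps, Python scripts to look and compute and a tool call to move; the robot and the scene stay as the last step left them, time stands still between calls to the robot, and variables do not carry over. Pictures are saved under pics/ and viewed, and the job is handed in when it is done.

Besides the shell and the picture viewer there is one more tool, called after ">>>" as name([rows], argument=value, ...), one row to a line, values as JSON. servo_tool: Moves the arm, as the interface text tells. Its arguments: {"type":"object","properties":{"deltas":{"type":"array","items":{"type":"array","items":{"type":"number"}}},"grip_force":{"type":"number"}},"required":["deltas"]}

```bash
ls; mkdir -p pics
python3 - <<'E'
from rig import r, vision
import cv2
s=r.sense();print(s)
for n in("side","top"):
    i=vision.get_image(n);cv2.imwrite(f"pics/{n}0.png",i["color"][:,:,::-1]);print(n,{k:v for k,v in i.items() if k!="color"})
E
```

```text
pics
{'time': 0.0, 'joint_pos': array([-1.34562615,  0.33286709, -0.06472445,  1.46095726,  0.02157997,
        1.34988656, -0.08848792]), 'dq': array([ 7.26291733e-04,  2.88868830e-04, -3.74039176e-04,  1.88800116e-03,
        5.30686513e-04,  4.64823249e-04,  7.72318249e-05]), 'joint_efforts': array([-1.03075977e-04, -6.23264337e+01,  2.45752267e-02, -3.89899886e+01,
       -6.14344189e-02,  3.96138767e-02,  1.57599520e-04]), 'ee_pos': array([153.16565131, 605.5373005 , 221.74936866]), 'orientation': array([[ 2.45192091e-01,  9.69474467e-01, -3.11271433e-04],
       [ 9.69473472e-01, -2.45192285e-01, -1.38919313e-03],
       [-1.42310862e-03,  3.88497715e-05, -9.99998987e-01]]), 'force': array([-0.16005724,  0.00489948, -0.10439776]), 'torque': array([-0.03714929, -0.04292001,  0.02730292]), 'opening': 0.9966800332935104}
side {'fov_y': 50.700400564175055, 'cx': 280.8841638328061, 'cy': 209.78441558788307, 'xyz': array([ 224.31957829, -953.22766881,  953.53940633]), 'attitude': array([[ 0.93262309,  0.21636124, -0.28879402],
       [-0.3604611 ,  0.59582257, -0.71767908],
       [ 0.01679206,  0.77342309,  0.6336677 ]])}
top {'fov_y': 53.03400763820912, 'cx': 280.76992557014097, 'cy': 211.00875765744584, 'xyz': array([ 531.10403777,  -11.09750426, 1396.068307  ]), 'attitude': array([[-0.00556453,  0.9981516 , -0.06051796],
       [-0.99993145, -0.00493053,  0.01062042],
       [ 0.0103024 ,  0.06057291,  0.99811061]])}
```

View pics/side0.png

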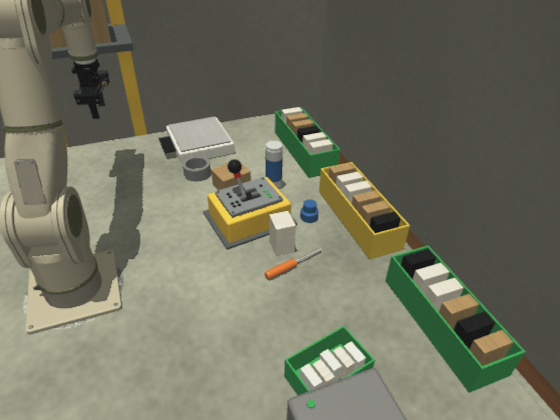

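View pics/top0.png

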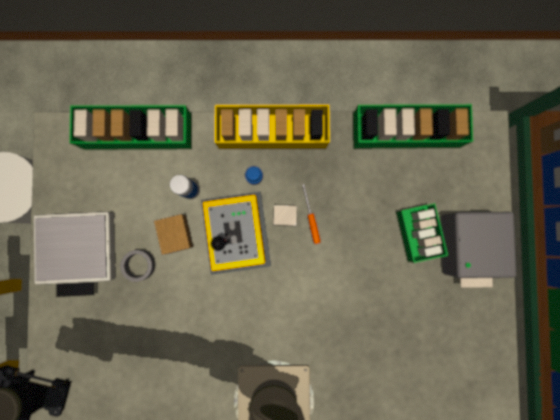

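```bash
cat > h.py <<'E'
from rig import r, vision
import cv2, numpy as np
def snap(n):
    i=vision.get_image(n); i["f"]=210/np.tan(np.radians(i["fov_y"]/2)); return i
def ray(i,u,v):
    d=np.array([(u-i["cx"])/i["f"],-(v-i["cy"])/i["f"],-1.]); return i["attitude"]@d
def onz(i,u,v,z):
    d=ray(i,u,v); return i["xyz"]+d*(z-i["xyz"][2])/d[2]
def proj(i,p):
    c=i["attitude"].T@(np.asarray(p,float)-i["xyz"]); return i["cx"]+i["f"]*c[0]/-c[2], i["cy"]-i["f"]*c[1]/-c[2]
def tri(i,a,j,b):
    d1=ray(i,*a);d2=ray(j,*b);t=np.linalg.lstsq(np.c_[d1,-d2],j["xyz"]-i["xyz"],rcond=None)[0]
    p=i["xyz"]+d1*t[0];q=j["xyz"]+d2*t[1];return (p+q)/2,np.linalg.norm(p-q)
def crop(i,x0,y0,w,h,k,fn):
    cv2.imwrite(fn,cv2.resize(i["color"][y0:y0+h,x0:x0+w,::-1],None,fx=k,fy=k,interpolation=cv2.INTER_CUBIC))
E
python3 - <<'E'
from h import *
t=snap("top");s=snap("side")
crop(t,140,160,190,130,4,"pics/t1.png");crop(s,180,130,150,140,4,"pics/s1.png")
hsv=cv2.cvtColor(t["color"],cv2.COLOR_RGB2HSV)
m=cv2.inRange(hsv,(20,150,80),(35,255,255));m[:,:190]=0;m[:,280:]=0;m[:180]=0;m[285:]=0
c=max(cv2.findContours(m,0,2)[0],key=cv2.contourArea)
print(cv2.minAreaRect(c))
for p in cv2.boxPoints(cv2.minAreaRect(c)): print(p,onz(t,*p,93)[:2])
E
```

```text
((233.3538360595703, 232.36923217773438), (71.07882690429688, 55.554805755615234), 82.05652618408203)
[200.93155 201.00955] [642.39220547 222.39761415]
[255.95331 193.33209] [665.53147296  51.86243825]
[265.77612 263.7289 ] [447.80450502  22.08515743]
[210.75436 271.40637] [425.42148178 191.02020546]
```

View pics/t1.png

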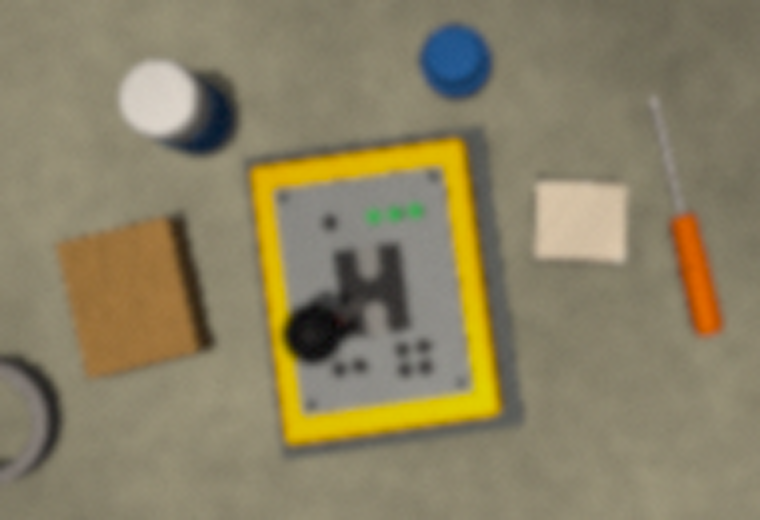

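View pics/s1.png

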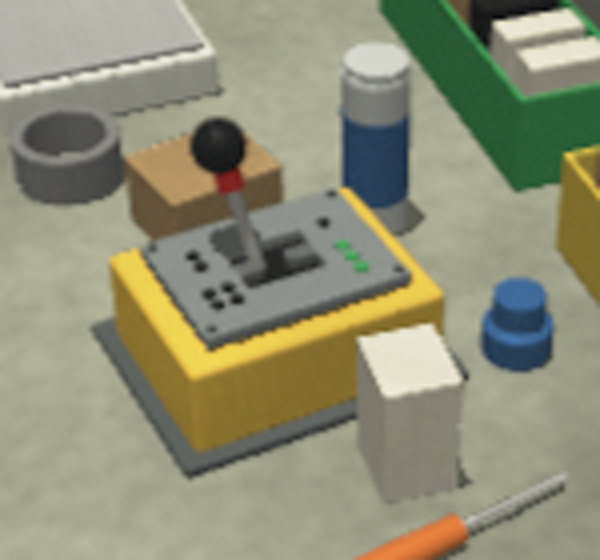

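```bash
cat >> h.py <<'E'
import sys
C0=None
def knob(pr=True):
    t=snap("top");s=snap("side")
    return t,s
def sel():
    return np.array([545.,122.])
E
python3 - <<'E'
from h import *
t=snap("top");s=snap("side")
def blob(i,u,v,rad,th,op):
    g=cv2.cvtColor(i["color"],cv2.COLOR_RGB2GRAY);m=(g<th).astype(np.uint8)*255
    k=np.zeros_like(m);cv2.circle(k,(int(u),int(v)),rad,255,-1);m&=k
    m=cv2.morphologyEx(m,cv2.MORPH_OPEN,cv2.getStructuringElement(2,(op,op)))
    c=max(cv2.findContours(m,0,1)[0],key=cv2.contourArea);return cv2.minEnclosingCircle(c),cv2.contourArea(c)
bt=blob(t,218,242,10,50,7);bs=blob(s,234,166,10,60,7);print(bt,bs)
p,e=tri(t,bt[0][0],s,bs[0][0]);print("knob",p,e)
# plate corners (screws) top view at z=100
px=np.array([[284,198],[433,176],[461,382],[311,405]])/4+[140,160]-.375
P=np.array([onz(t,*q,100)[:2] for q in px]);print(P)
c=P.mean(0);f=(P[0]+P[1]-P[2]-P[3]);l=P[0]-P[1]+P[3]-P[2]
print("centre",c,"yaw",np.arctan2(f[1],f[0]),np.arctan2(-l[0],l[1]),np.linalg.norm(f)/2,np.linalg.norm(l)/2)
px=np.array([[152,248],[330,194],[398,268],[211,328]])/4+[180,130]-.375
P=np.array([onz(s,*q,100)[:2] for q in px]);print(P,P.mean(0))
px=np.array([[373,287]])/4+[140,160]-.375
print("H",onz(t,*px[0],100))
# other objects
for n,q,z in[("can",(160,100),170),("coup",(455,60),60),("wb",(582,221),110),("carton",(133,297),70)]:
    print(n,onz(t,*(np.array(q)/4+[140,160]),z))
E
```

```text
(((219.5, 242.5), 7.905794143676758), 139.0) (((234.1999969482422, 166.39999389648438), 6.648403167724609), 119.5)
knob [513.46472261 151.46011403 193.45719556] 3.431510581667532
[[616.56946238 191.18900994]
 [633.01750699  76.50369157]
 [474.66973296  55.20543977]
 [457.85195535 169.86282702]]
centre [545.52716442 123.19024207] yaw 0.1336330671011391 0.1440439516183866 159.95877194458558 115.87136352906002
[[456.71835986 167.44693276]
 [614.55245341 189.70191115]
 [631.70587381  76.42969777]
 [472.65087125  55.2416112 ]] [543.90688958 122.20503822]
H [547.72326909 122.62886336 100.        ]
can [683.04357771 269.92929184 170.        ]
coup [727.79498439  60.37494324  60.        ]
wb [596.00857548 -39.18382729 110.        ]
carton [540.112643   312.59572492  70.        ]
```

>>> servo_tool([
  [0,0,0,-3.0,3.4,0,0],
  [0,0,0,-3.0,3.4,0,0],
  [0,0,0,-3.0,3.4,0,0],
  [0,0,0,-3.0,3.4,0,0],
  [0,0,0,-3.0,3.4,0,0],
  [0,0,0,-3.0,3.4,0,0],
  [0,0,0,-3.0,3.4,0,0],
  [0,0,0,-3.0,3.4,0,0],
  [0,0,0,-3.0,3.4,0,0],
  [0,0,0,-3.0,3.4,0,0],
  [0,0,0,-3.0,3.0,0,0],
  [0,0,0,-3.0,3.0,0,0],
  [0,0,-7.4,0,0,0,0],
  [0,0,-7.4,0,0,0,0],
  [0,0,-7.4,0,0,0,0],
], grip_force=20)

```text
time: 2.17
ee_pos: [452.8, 158.7, 222.6]
orientation: [[-0.143, 0.99, 0.0], [0.99, 0.143, 0.0], [0.0, 0.0, -1.0]]
force: [0.1, 0.5, -0.6]
opening: 0.002
```

>>> servo_tool([
  [0,0,0,-0.5,0,1.5,0],
  [0,0,0,-0.5,0,1.5,0],
  [0,0,0,0,0,1.7,0],
  [0,0,0,0,0,0,0],
])

```text
time: 2.68
ee_pos: [453.2, 148.5, 173.7]
orientation: [[-0.138, 0.99, -0.003], [0.99, 0.138, -0.001], [-0.001, -0.003, -1.0]]
force: [0.6, 0.0, 0.5]
opening: 0.008
```

```bash
cat >> h.py <<'E'
F=np.array([.9904,.1386]);L=np.array([-.1386,.9904]);C=np.array([545,122.5])
def st():
    s=r.sense();d=s["ee_pos"][:2]-C
    print("t",round(s["time"],2),"fwd %.1f left %.1f z %.1f"%(d@F,d@L,s["ee_pos"][2]),"F",s["force"].round(1),"op",round(s["opening"],3))
E
python3 - <<'E'
from h import *
st()
t=snap("top");s=snap("side")
crop(t,140,160,190,130,4,"pics/t2.png");crop(s,180,130,150,140,4,"pics/s2.png")
E
```

```text
t 2.67 fwd -87.3 left 38.5 z 173.7 F [0.6 0.  0.5] op 0.008
```

View pics/t2.png

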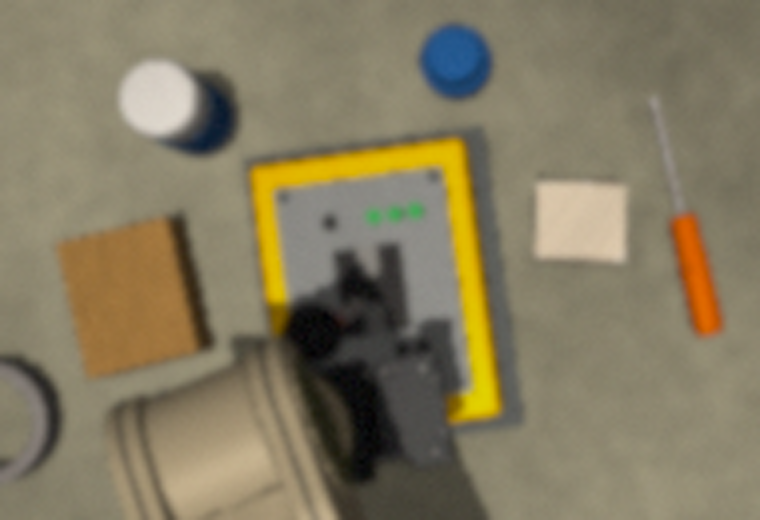

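View pics/s2.png

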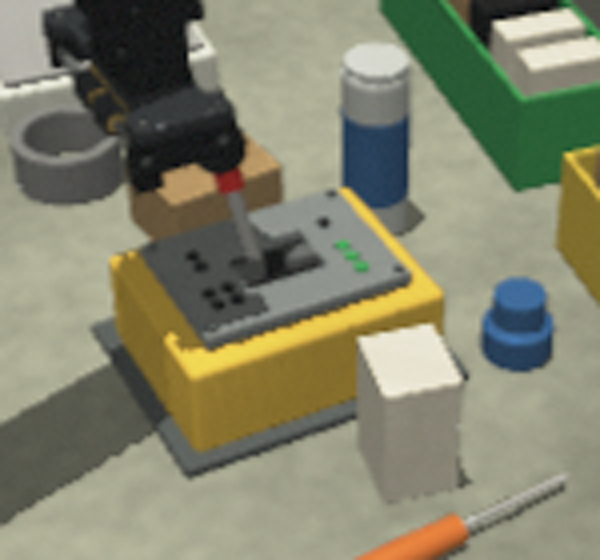

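>>> servo_tool([
  [0,0,0,0,1.0,0,0],
  [0,0,0,0,1.0,0,0],
  [0,0,0,0,0.4,0,0],
  [0,0,0,0,0.3,0,0],
  [0,0,0,0,0.3,0,0],
  [0,0,0,0,0.3,0,0],
  [0,0,0,0,0.3,0,0],
])

```text
time: 3.65
ee_pos: [489.8, 154.0, 175.6]
orientation: [[-0.139, 0.99, -0.0], [0.99, 0.139, 0.0], [0.0, -0.0, -1.0]]
force: [-2.1, -1.0, 2.5]
opening: 0.006
```

```bash
cat >> h.py <<'E'
def pic(a):
    st();t=snap("top");s=snap("side")
    A=cv2.resize(t["color"][180:280,185:285,::-1],(400,400),interpolation=2);B=cv2.resize(s["color"][140:240,210:310,::-1],(400,400),interpolation=2)
    cv2.imwrite(f"pics/{a}.png",np.hstack([A,B]))
E
python3 -c "
from h import *
pic('p3')"
```

```text
t 3.65 fwd -50.3 left 38.8 z 175.6 F [-2.1 -1.   2.5] op 0.006
```

View pics/p3.png

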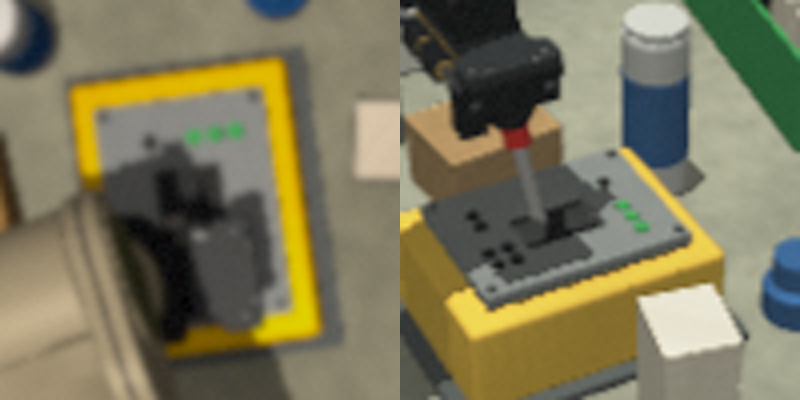

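```bash
cat >> h.py <<'E'
from scipy.optimize import least_squares
def pt(a,sh,q):  # across + = right, shift + = fwd
    v=np.array([np.sin(sh),-np.cos(sh)*np.sin(a),np.cos(sh)*np.cos(a)])*q
    return np.r_[C+F*v[0]+L*v[1],30+v[2]]
def collar(i):
    h=cv2.cvtColor(i["color"],cv2.COLOR_RGB2HSV)
    m=cv2.inRange(h,(0,140,60),(5,255,255))|cv2.inRange(h,(170,140,60),(180,255,255))
    m[:140]=0;m[215:]=0;m[:,:200]=0;m[:,300:]=0
    M=cv2.moments(m,True);return (M["m10"]/max(M["m00"],1),M["m01"]/max(M["m00"],1),M["m00"])
def lever(i,q=138):
    u=collar(i);o=least_squares(lambda x:np.array(proj(i,pt(x[0],x[1],q)))-u[:2],[0,0])
    print("collar",np.round(u,1),"across %.3f shift %.3f"%tuple(o.x));return o.x
E
python3 - <<'E'
from h import *
i=snap("side")
for q in(130,135,140,145):lever(i,q)
j=dict(i);j["color"]=cv2.imread("pics/side0.png")[:,:,::-1].copy()
for q in(130,135,140,145):lever(j,q)
print(proj(i,pt(-.23,-.16,138)))
E
```

```text
collar [238.9 173.8  30. ] across -0.383 shift -0.064
collar [238.9 173.8  30. ] across -0.276 shift -0.099
collar [238.9 173.8  30. ] across -0.198 shift -0.124
collar [238.9 173.8  30. ] across -0.135 shift -0.144
collar [236.9 174.7  31. ] across -0.376 shift -0.119
collar [236.9 174.7  31. ] across -0.275 shift -0.150
collar [236.9 174.7  31. ] across -0.199 shift -0.172
collar [236.9 174.7  31. ] across -0.137 shift -0.189
(np.float64(237.05381767456868), np.float64(174.56522986677086))
```

>>> servo_tool([
  [0,0,0,0,0.3,0,0],
  [0,0,0,0,0.3,0,0],
  [0,0,0,0,0.3,0,0],
  [0,0,0,0,0.3,0,0],
  [0,0,0,0,0.3,0,0],
  [0,0,0,0,0.3,0,0],
  [0,0,0,0,0.1,0,0],
  [0,0,0,0,0,0,0],
])

```text
time: 4.8
ee_pos: [508.7, 156.6, 175.5]
orientation: [[-0.139, 0.99, 0.0], [0.99, 0.139, -0.0], [-0.0, 0.0, -1.0]]
force: [-2.4, 0.6, 1.5]
opening: 0.003
```

Run:
```python
from h import *
pic('p4');lever(snap("side"))
```

```text
t 4.8 fwd -31.2 left 38.8 z 175.5 F [-2.4  0.6  1.5] op 0.003
collar [243.3 172.3  31. ] across -0.227 shift -0.004
```

View pics/p4.png

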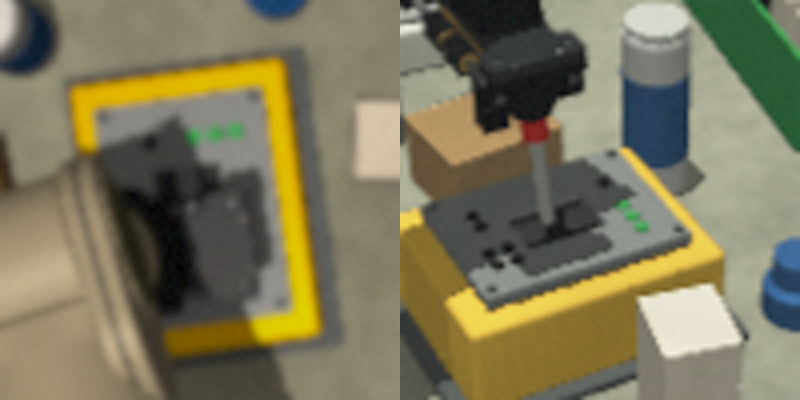

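>>> servo_tool([
  [0,0,0,0,-1.0,0,0],
  [0,0,0,0,-1.5,0,0],
  [0,0,0,1.8,0,0,0],
  [0,0,0,1.8,0,0,0],
  [0,0,0,1.8,0,0,0],
  [0,0,0,0,2.0,0,0],
  [0,0,0,0,2.0,0,0],
  [0,0,0,0,1.6,0,0],
  [0,0,0,0,0,0,0],
])

```text
time: 6.08
ee_pos: [532.2, 215.2, 175.0]
orientation: [[-0.14, 0.99, -0.0], [0.99, 0.14, -0.001], [-0.001, -0.0, -1.0]]
force: [-1.6, -0.2, -0.1]
opening: 0.003
```

Run:
```python
from h import *
pic('p5');lever(snap("side"))
```

```text
t 6.08 fwd 0.2 left 93.6 z 175.0 F [-1.6 -0.2 -0.1] op 0.003
collar [243.  172.1  34. ] across -0.238 shift -0.006
```

View pics/p5.png

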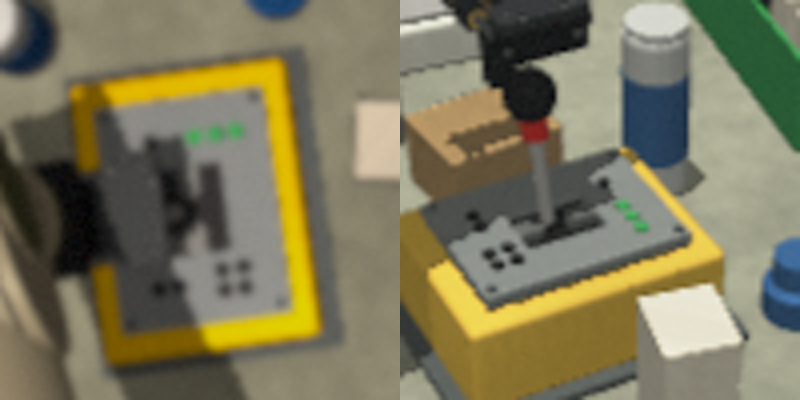

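>>> servo_tool([
  [0,0,0,-0.8,0,0,0],
  [0,0,0,-0.4,0,0,0],
  [0,0,0,-0.3,0,0,0],
  [0,0,0,-0.3,0,0,0],
  [0,0,0,-0.3,0,0,0],
  [0,0,0,-0.3,0,0,0],
  [0,0,0,-0.3,0,0,0],
  [0,0,0,-0.3,0,0,0],
  [0,0,0,-0.3,0,0,0],
])

```text
time: 7.35
ee_pos: [536.6, 182.4, 176.1]
orientation: [[-0.14, 0.99, 0.001], [0.99, 0.14, 0.001], [0.001, 0.001, -1.0]]
force: [-0.3, 3.9, 4.8]
opening: 0.008
```

Run:
```python
from h import *
st();lever(snap("side"))
```

```text
t 7.35 fwd -0.0 left 60.5 z 176.1 F [-0.3  3.9  4.8] op 0.008
collar [244.  172.9  31. ] across -0.182 shift -0.006
```

>>> servo_tool([
  [0,0,0,-0.3,0,0,0],
  [0,0,0,-0.3,0,0,0],
  [0,0,0,-0.3,0,0,0],
  [0,0,0,-0.3,0,0,0],
  [0,0,0,-0.3,0,0,0],
  [0,0,0,-0.3,0,0,0],
  [0,0,0,-0.3,0,0,0],
  [0,0,0,-0.3,0,0,0],
  [0,0,0,-0.3,0,0,0],
  [0,0,0,-0.3,0,0,0],
  [0,0,0,-0.3,0,0,0],
  [0,0,0,-0.3,0,0,0],
  [0,0,0,-0.3,0,0,0],
])

```text
time: 9.02
ee_pos: [541.8, 142.8, 175.5]
orientation: [[-0.139, 0.99, -0.0], [0.99, 0.139, 0.0], [0.0, -0.0, -1.0]]
force: [-0.4, 2.9, 2.7]
opening: 0.004
```

Run:
```python
from h import *
pic("p6");lever(snap("side"))
```

```text
t 9.03 fwd -0.3 left 20.6 z 175.5 F [-0.4  2.9  2.7] op 0.004
collar [248.5 178.9  28. ] across 0.089 shift -0.025
```

View pics/p6.png

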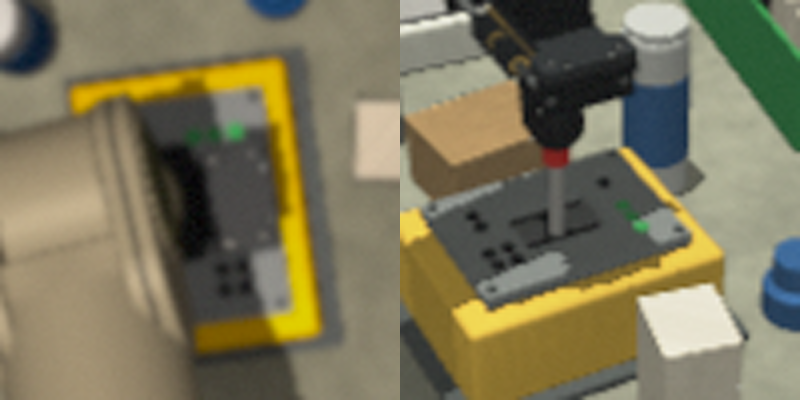

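>>> servo_tool([
  [0,0,0,-0.3,0,0,0],
  [0,0,0,-0.3,0,0,0],
  [0,0,0,-0.3,0,0,0],
  [0,0,0,-0.3,0,0,0],
  [0,0,0,-0.3,0,0,0],
  [0,0,0,-0.2,0,0,0],
  [0,0,0,-0.2,0,0,0],
  [0,0,0,0,0,0,0],
])

```text
time: 10.18
ee_pos: [544.4, 124.0, 175.4]
orientation: [[-0.139, 0.99, -0.0], [0.99, 0.139, -0.0], [-0.0, -0.0, -1.0]]
force: [-0.6, 1.3, 2.3]
opening: 0.004
```

Run:
```python
from h import *
pic("p7");lever(snap("side"))
```

```text
t 10.18 fwd -0.4 left 1.6 z 175.4 F [-0.6  1.3  2.3] op 0.004
collar [250.6 182.3  21. ] across 0.208 shift -0.030
```

View pics/p7.png

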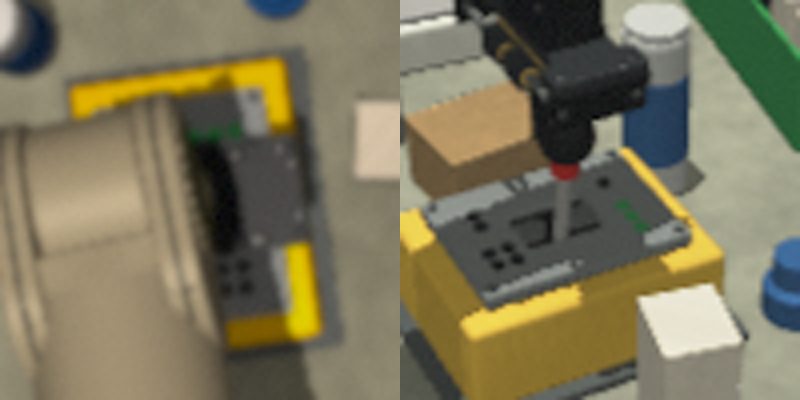

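>>> servo_tool([
  [0,0,0,-0.2,0,0,0],
  [0,0,0,0,0,0,0],
  [0,0,0,0.8,0,0,0],
  [0,0,0,0.8,0,0,0],
  [0,0,0,0,-1.9,0,0],
  [0,0,0,0,-1.9,0,0],
  [0,0,0,0,-1.9,0,0],
  [0,0,0,-1.7,0,0,0],
  [0,0,0,-1.7,0,0,0],
  [0,0,0,-1.7,0,0,0],
  [0,0,0,0,0,0,0],
])

```text
time: 11.7
ee_pos: [493.7, 77.7, 175.5]
orientation: [[-0.136, 0.991, 0.0], [0.991, 0.136, -0.0], [-0.0, 0.0, -1.0]]
force: [-0.4, 0.2, -0.8]
opening: 0.006
```

Run:
```python
from h import *
pic("p8");lever(snap("side"))
```

```text
t 11.7 fwd -57.0 left -37.3 z 175.5 F [-0.4  0.2 -0.8] op 0.006
collar [251.2 182.5  19. ] across 0.217 shift -0.021
```

View pics/p8.png

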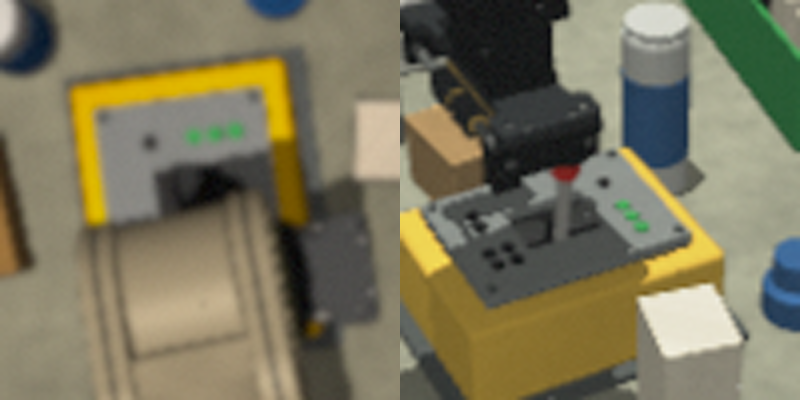

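>>> servo_tool([
  [0,0,0,0,1.0,0,0],
  [0,0,0,0,0.7,0,0],
  [0,0,0,0,0.3,0,0],
  [0,0,0,0,0.3,0,0],
  [0,0,0,0,0.3,0,0],
  [0,0,0,0,0.3,0,0],
  [0,0,0,0,0.3,0,0],
  [0,0,0,0,0.3,0,0],
  [0,0,0,0,0.3,0,0],
  [0,0,0,0,0.3,0,0],
  [0,0,0,0,0.3,0,0],
])

```text
time: 13.22
ee_pos: [537.0, 85.8, 175.5]
orientation: [[-0.139, 0.99, 0.0], [0.99, 0.139, 0.0], [0.0, 0.0, -1.0]]
force: [-2.3, -1.2, 2.6]
opening: 0.004
```

Run:
```python
from h import *
pic("p9");lever(snap("side"))
```

```text
t 13.22 fwd -13.0 left -35.2 z 175.5 F [-2.3 -1.2  2.6] op 0.004
collar [255.6 181.3  21. ] across 0.218 shift 0.087
```

View pics/p9.png

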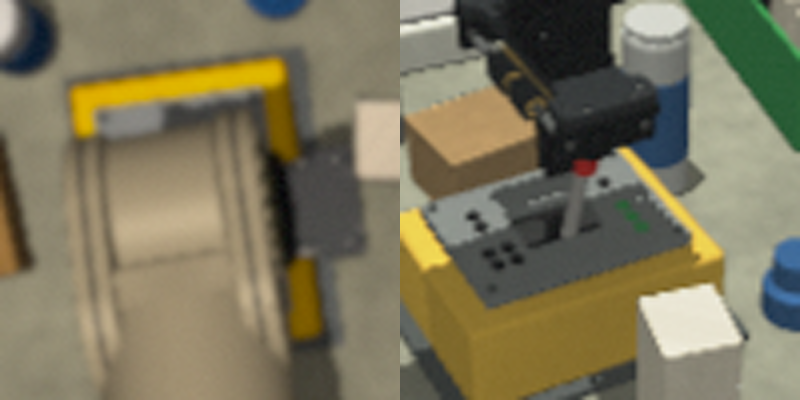

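>>> servo_tool([
  [0,0,0,0,0.3,0,0],
  [0,0,0,0,0.3,0,0],
  [0,0,0,0,0.3,0,0],
  [0,0,0,0,0.3,0,0],
  [0,0,0,0,0.3,0,0],
  [0,0,0,0,0.3,0,0],
  [0,0,0,0,0.3,0,0],
  [0,0,0,0,0.3,0,0],
])

```text
time: 14.38
ee_pos: [559.0, 87.1, 174.2]
orientation: [[-0.138, 0.99, -0.005], [0.99, 0.138, -0.003], [-0.002, -0.005, -1.0]]
force: [-7.1, -4.3, -1.6]
opening: 0.012
```

Run:
```python
from h import *
st();lever(snap("side"))
```

```text
t 14.38 fwd 8.9 left -37.0 z 174.2 F [-7.1 -4.3 -1.6] op 0.012
collar [261.3 180.8  19. ] across 0.235 shift 0.223
```

>>> servo_tool([
  [0,0,0,0,0.2,0,0],
  [0,0,0,0,0.2,0,0],
  [0,0,0,0,0,0,0],
])

```text
time: 14.8
ee_pos: [563.8, 89.0, 174.5]
orientation: [[-0.139, 0.99, -0.002], [0.99, 0.139, -0.001], [-0.001, -0.003, -1.0]]
force: [-3.9, -2.9, -2.3]
opening: 0.005
```

Run:
```python
from h import *
pic("p10");lever(snap("side"))
```

```text
t 14.8 fwd 14.0 left -35.8 z 174.5 F [-3.9 -2.9 -2.3] op 0.005
collar [262.3 181.   21. ] across 0.245 shift 0.246
```

View pics/p10.png

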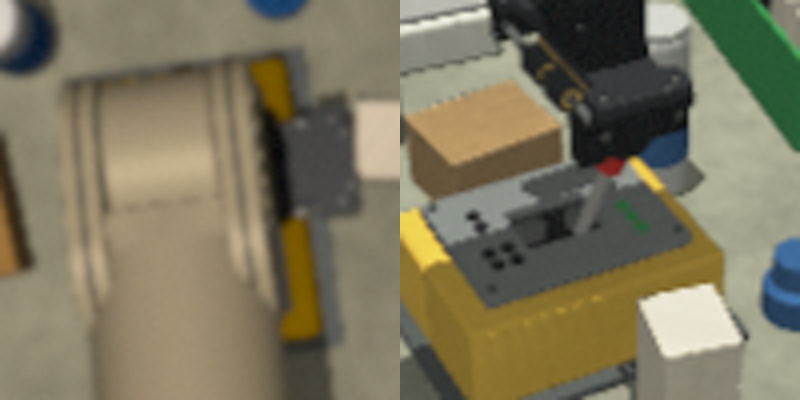

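>>> servo_tool([
  [0,0,0,0,0.2,0,0],
  [0,0,0,0,0.2,0,0],
  [0,0,0,0,0,0,0],
])

```text
time: 15.32
ee_pos: [568.0, 90.1, 174.9]
orientation: [[-0.139, 0.99, -0.001], [0.99, 0.139, -0.0], [-0.0, -0.002, -1.0]]
force: [-5.0, -1.5, -3.3]
opening: 0.006
```

Run:
```python
from h import *
st();lever(snap("side"))
```

```text
t 15.32 fwd 18.3 left -35.3 z 174.9 F [-5.  -1.5 -3.3] op 0.006
collar [263.3 180.8  22. ] across 0.242 shift 0.274
```

>>> servo_tool([
  [0,0,0,0,0.1,0.1,0],
  [0,0,0,0,0.1,0.1,0],
  [0,0,0,0,0.1,0.1,0],
  [0,0,0,0,0,0,0],
])

```text
time: 15.88
ee_pos: [572.0, 90.8, 173.2]
orientation: [[-0.139, 0.99, 0.001], [0.99, 0.139, 0.001], [0.0, 0.001, -1.0]]
force: [-4.6, -2.0, 2.3]
opening: 0.005
```

Run:
```python
from h import *
st();lever(snap("side"))
```

```text
t 15.88 fwd 22.3 left -35.2 z 173.2 F [-4.6 -2.   2.3] op 0.005
collar [263.9 180.9  19. ] across 0.247 shift 0.287
```

>>> servo_tool([
  [0,0,0,0,0.1,0,0],
  [0,0,0,0,0.1,0,0],
  [0,0,0,0,0,0,0],
])

```text
time: 16.3
ee_pos: [573.4, 91.0, 172.9]
orientation: [[-0.139, 0.99, 0.0], [0.99, 0.139, 0.0], [0.0, 0.0, -1.0]]
force: [-5.3, -2.7, 3.8]
opening: 0.01
```

Run:
```python
from h import *
st();lever(snap("side"))
```

```text
t 16.3 fwd 23.8 left -35.1 z 172.9 F [-5.3 -2.7  3.8] op 0.01
collar [264.2 180.9  22. ] across 0.247 shift 0.295
```

>>> servo_tool([
  [0,0,0,0,0.1,0,0],
  [0,0,0,0,0.1,0,0],
  [0,0,0,0,0,0,0],
  [0,0,0,0,-0.5,0,0],
  [0,0,0,0,-1.5,0,0],
  [0,0,0,0,-3,0,0],
  [0,0,0,0,-4,0,0],
  [0,0,0,0,-4,-2,0],
  [0,0,0,0,-2,-3,0],
  [0,0,0,0,0,-3,0],
  [0,0,0,0,0,0,0],
])

```text
time: 17.73
ee_pos: [428.4, 71.2, 255.1]
orientation: [[-0.14, 0.99, 0.006], [0.99, 0.14, 0.003], [0.002, 0.006, -1.0]]
force: [0.5, 0.4, 0.1]
opening: 0.005
```

Run:
```python
from h import *
pic("p11");s=snap("side");lever(s)
t=snap("top");cv2.imwrite("pics/t11.png",t["color"][:,:,::-1]);cv2.imwrite("pics/s11.png",s["color"][:,:,::-1])
```

```text
t 17.73 fwd -122.6 left -34.6 z 255.1 F [0.5 0.4 0.1] op 0.005
collar [263.8 180.5  27. ] across 0.234 shift 0.292
```

View pics/p11.png

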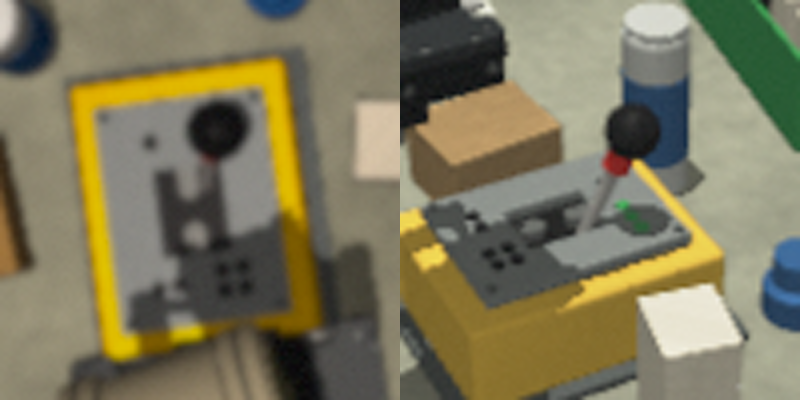

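View pics/t11.png

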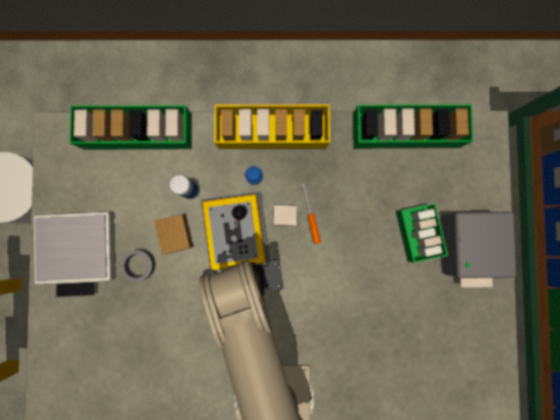

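Run:
```python
from h import *
t=snap("top");s=snap("side")
p,e=tri(t,(238.9,212.1),s,(267.7,172.4));d=p[:2]-C
print(p,e,"fwd %.1f left %.1f"%(d@F,d@L))
print([proj(i,pt(.23,x,170)) for i in(t,s) for x in(.24,.26,.30)]);lever(s)
```

```text
[601.43334825  96.64165456 186.33222337] 0.9918999182667904 fwd 52.3 left -33.4
[(np.float64(240.74059068505963), np.float64(216.0657849816493)), (np.float64(240.53924392627482), np.float64(214.95320584017827)), (np.float64(240.13040312441433), np.float64(212.75810838067753)), (np.float64(265.02581149590804), np.float64(172.92135303494027)), (np.float64(265.9650299997446), np.float64(172.82463116885208)), (np.float64(267.81295574535625), np.float64(172.6814701972373))]
collar [263.8 180.5  27. ] across 0.234 shift 0.292
```

Both views put the knob 50–52 mm forward, which is a shift of about 0.30. The tool is clear, so I'm handing in.

```bash
python3 -c "
from h import *
r.finish_job();st()"
```

```text
the job is handed in; nothing more can be done
the job is handed in; nothing more can be done
```

The lever is fully home in the third slot, as far as the cameras show. I handed the job in at about 18 s; the hand-in gave no verdict.

With the fingers shut, I pushed the knob forward to the middle, across to the right, and then forward into the slot. I then backed off and lifted clear.

**Final checks:**
- **Lever position:** tracking the red collar in the side view gave a shift of about 0.29 rad and an across of about 0.23 rad. Triangulating the knob from both views put it 52 mm forward, 33 mm right and 186 mm high. The task's figures for the slot's end are 50, 37 and 188 mm, so the two methods agree to a few millimetres.
- **Crossing:** shift read between 0 and about -0.03 rad when I checked during the crossing, so the lever stayed well away from the fourth slot.
- **Forces:** readings between moves stayed under about 9 N. The upward drag on the knob was 3.3 N at most, and the final views show no sign of it having lifted.
- **Bystanders:** they look unmoved in the final top picture, but I compared them by eye and did not measure them.
- **Tool clearance:** the force read about zero, with the fingers roughly 170 mm behind the knob.

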